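# Start up the disc-sanding station

### The arm

A 7-joint arm with a two-finger parallel gripper is mounted at the origin on the work surface. World frame = base frame: x ahead of the robot, y to its left, z up, the work surface at z = 0. Lengths are in m, angles in rad, forces in N, time in s.
With the tool pointing down it reaches from about 0.425 to 0.925 m from the base axis. Payload 6.8 kg.
Tool frame: the origin (TCP) lies on the mounting face of the last link; the fingertips stand 173 mm ahead of it and the grasp point (between the pads) lies 155 mm ahead of it; z points along the fingers, y is the line along which they close (so a half turn about z gives the same grasp; the last joint's range is limited). The gripper opens to 85 mm and grips with 20 to 120 N. Pads are 22 mm wide; open, the fingers measure 114 mm over their backs; the gripper's body (76 mm by 85 mm) begins 54 mm behind the grasp point. The pads swing forward as they close: fully open they stand 13 mm farther back than shut.
Start: joints at [-1.235, 0.477, 0.022, 1.555, -0.011, 1.109, -0.083], TCP at [0.29, 0.61, 0.405] pointing down, gripper open.
Joint ranges: [-2.96, 2.96], [-0.34, 2.1], [-1.41, 1.46], [0.24, 2.44], [-1.37, 4.51], [0.17, 1.92], [-2.96, 2.96]. Speed limits (rad/s): [2.39, 2.39, 3.14, 3.14, 3.14, 3.14, 3.14].

### API

Orientations are given as a rotation vector (axis times angle).
In Python, from bench import r gives the robot as it stands.
- The arm moves only by the tool arm_command, never from a script. Its argument "plan" is a list of rows, each an object of numbers: "claw": the closure, from 0 (fully open) to 1 (shut); "tx", "ty", "tz": the shift along the tool's x, y, z in m; "ax", "ay", "az": the turn, a rotation vector about the tool's x, y, z in degrees. A call has exactly 10 rows; each row shifts and turns the commanded pose from where the row before left it, along the tool's axes as they then stand; what a row does not reach is not made up. A row lasts 1/12 s, in which the tool goes at most 41.7 mm and 7.16 degrees, less where a joint would pass 70% of its speed; a pose out of reach is approached as far as the arm can. A call is refused whole if a number of a shift passes 0.0417 or a number of a turn 7.16, either way. A call with a gripper value outside its range is refused whole. The fingers move at their own pace and stop on an object; "squeeze" is the grip in N (left out, the last holds). Time passes only in rows, so rows that do not move let the fingers close, or fill a call up. It gives the time, the measured TCP pose, the force, the opening and the grip force at its end, in the units of the state.
- r.get_obs(): the state, without advancing time (a new reading comes with each control period).
- r.grab_frame(name): name is "side" or "top" or "wrist"; returns the picture (384x512x3 uint8, red, green, blue); there is no depth.
- r.camera_model(name): a dict with "fx", "fy", "cx", "cy" (pixels), "position" and "orientation" of the camera in the world; the wrist camera has in their place "tool_from_camera" (4x4, takes a point from camera to tool coordinates, whose origin is the TCP and whose axes are the flange's). Camera axes: x right, y up, looking along -z (the intrinsics and any distortion apply to the point x, -y, -z); pixel columns grow to the right and rows downward; lengths in m; the calibration is good to about 2 mm. A picture is of the moment at which its call begins: read the wrist's pose just before it. camera_model takes no time and is no camera call.
- r.hand_in(): hands the job in; it is judged then, once.
Trained networks look in the newest picture that a camera, given by its name, has taken for a name from the list of things; names that differ only in an ending like _2 or _b are one class to them, and where a whole thing is asked for, a point or a joint stands for the part that bears it (a point fixed in the world has none). Each returns a list of dicts, best first, with "confidence" (0 to 1); they miss things now and then, are a little off and sometimes report something else, mostly with a low value. They report only what shows in the picture. A call takes as long as a camera call.
- r.boxes_of(target, camera): "location" ([x, y, z] in m, in the coordinates of the camera as it stood for that picture, good to about 4 mm: the middle of the surface that is visible of it).
- r.tip_of(target, camera): "location" ([x, y, z] in m, in the coordinates of the camera as it stood for that picture, good to about 4 mm: a listed point, or the origin of a listed thing).
The state is a dict: "clock": time; "joints": joint angles; "qvel": joint speeds; "tau": joint torques, N m; "tcp_pos": TCP position; "orientation": TCP orientation; "contact_force": force on the tool from outside, world axes, zero at the start; "moment": the same for the moment, N m; "grip_width": finger opening in m; "gripper_force": force on a finger pad.
Only numpy, scipy, OpenCV 4.12 (cv2) and the standard library are available. Lean on these libraries where they do the work, as an engineer would, in place of code of your own. Each camera call takes 0.05 s, during which the arm holds its last target. There are 200 camera calls.

### The job

Start up the violin maker's sanding station in the proper order: first switch on the work lamp with the white rocker on its base, then the dust extractor with the blue rocker on its top, and only then start the disc sander by pressing its green button fully in. Leave all three switched on, and leave the template, gouge, jar and cleaning stick lying where they are; nothing is to be picked up.

Things in the scene. Friction and masses are not known exactly. Their poses are not given: they have to be found in the camera images.
- station: plywood carrier board 400 x 700 x 18 mm fixed on the bench, with the extractor on its left and the disc sander on its right, joined by a grey pipe. Origin: underside of the board, 20 mm right (-y) of its middle; own x points away from the operator, own y to the operator's left, z up.
- extractor_top (a point): centre of the flat top of the grey and orange dust extractor (220 x 220 mm, top 258 mm above the bench). A black carrying handle, 44 mm high, crosses the far half of the top. Axes as the station.
- sander_table (a point): centre of the top of the sander's aluminium work table (100 x 180 mm, 128 mm above the bench). Just beyond it stand the 150 mm disc and its grey shroud, top 226 mm above the bench. Axes as the station.
- switch_box (a point): centre of the sloped yellow face of the sander's black switch box (face 112 x 68 mm, sloped 20 degrees down towards the operator), right of the work table, about 103 mm above the bench. It carries the green start button (upper, farther) and the red stop button (lower, nearer). Axes as the station.
- lamp: red-headed work lamp on a dark steel base 175 x 70 x 28 mm fixed between the machines. Origin: underside of the base's middle, 18 mm above the bench; own x runs along the base away from the operator. Its white rocker is near the front end (own x -0.06); the neck rises from the rear end (own x 0.066) and bends to the right; the head hangs 0.25 to 0.33 m above the bench.
- lamp_switch (a joint): white rocker, 30 x 22 mm, in a black frame on top of the lamp's base. Value in rad: 0 = off (end near the operator raised), 0.4 = on (near end down). It snaps over its middle (0.2) and stays in either position; about 3.5 N pressed straight down on the raised end throws it, then it stops hard.
- lamp_switch_on (a point): point on the top face of the white rocker's ON end (the end near the operator, with a black bar mark), 10 mm from the pivot and 5 mm from the tip, about 55 mm above the bench when off; it goes down 4 mm. Axes turn with the rocker; when off they are those of the lamp: x from the ON end to the OFF end, y along the pivot, z up.
- extractor_switch (a joint): blue rocker, 30 x 22 mm, in a black frame on the extractor's flat top, near the front edge. Value in rad: 0 = off (end near the operator raised), 0.4 = on (near end down). It snaps and stays like the lamp's; about 3.5 N.
- extractor_switch_on (a point): point on the top face of the blue rocker's ON end (the end near the operator, with a white bar mark), 10 mm from the pivot and 5 mm from the tip, about 268 mm above the bench when off; it goes down 4 mm. Axes turn with the rocker; when off they are those of the station.
- sander_start (a joint): green push button 30 x 34 mm on the sander's switch box. Value in m: 0 = out (off, 8 mm proud of the face), 0.006 = fully in (running, 2 mm proud). About 4 N along its axis pushes it; past half way it snaps in and stays in, and the red button beside it pops out. Pressing the red one would throw the green one out again.
- sander_start_top (a point): centre of the green button's face, about 120 mm above the bench. z: outward normal of the face, tilted 20 degrees from vertical towards the operator (press along -z); y to the operator's left, x up the slope.
- sander_stop (a joint): red push button 30 x 34 mm, 50 mm below the green one along the slope, linked to it. Value in m: 0 = in (2 mm proud), 0.006 = popped out.
- template: loose plywood scroll template about 125 x 52 x 6 mm lying on the sander's work table; origin under its middle
- gouge: loose gouge with dark wooden handle, 200 mm long along its y, 20 mm high, lying on the board in front of the extractor; origin on its underside at about mid-length
- jar: loose small amber jar with brass lid, 48 mm across, 62 mm high, standing on the board's front strip; origin under its centre
- cleaning_stick: loose amber rubber block for cleaning the disc, 34 x 110 x 34 mm (long along its y), lying on the board's front strip; origin under its centre

How it is judged:
On the way, in this order (a step that is already met when the one before it is completed fails the run):
1. the lamp's white rocker is switched on (value of joint lamp_switch above 0.34 rad), for 0.1 s.
2. then the extractor's blue rocker is switched on (value of joint extractor_switch above 0.34 rad), for 0.1 s.
3. then the sander's green button is pressed fully in (value of joint sander_start above 0.005 m), for 0.1 s.
At the end, for the whole second after the job is handed in: Both rockers are fully over on their ON side (joint above 0.34 of 0.4 rad), the green button is in (above 5 of 6 mm) and the red one out, and the template, gouge, jar and cleaning stick are within 15 mm of where they started (value of joint each of lamp_switch, extractor_switch above 0.34 rad and value of joint sander_start above 0.005 m and value of joint sander_stop above 0.0045 m and distance of each of template, gouge, jar, cleaning_stick from where it was at the start of the episode below 0.015 m); the robot touches nothing.
It fails at once if the sander is started while the lamp or the extractor is still off (value of joint sander_start above 0.0035 m and value of joint any of lamp_switch, extractor_switch below 0.2 rad).
It fails at once if the extractor is switched on while the lamp is off (value of joint extractor_switch above 0.25 rad and value of joint lamp_switch below 0.2 rad).
It fails at once if the template, gouge, jar or cleaning stick is lifted, carried or pushed away (more than 15 mm) (distance of any of template, gouge, jar, cleaning_stick from where it was at the start of the episode above 0.015 m).
It also fails if it takes over 54 s, if anything falls off the work surface, if the arm or the gripper's body presses on something with over 40 N, if the wrist force passes 120 N, or if a joint passes its speed limit or range.

## Working session

There is one attempt and no reset: what is moved stays moved. The work goes in short steps, Python scripts to look and compute and a tool call to move; the robot and the scene stay as the last step left them, time stands still between calls to the robot, and variables do not carry over. Pictures are saved under pics/ and viewed, at most 10 in all, crops included, and the job is handed in when it is done.

Besides the shell and the picture viewer there is one more tool, called as name(argument=value, ...), one argument or row to a line, values as JSON. arm_command: Moves the arm, as the interface text tells. Its arguments: {"type":"object","properties":{"plan":{"type":"array","items":{"type":"object","properties":{"claw":{"type":"number"},"tx":{"type":"number"},"ty":{"type":"number"},"tz":{"type":"number"},"ax":{"type":"number"},"ay":{"type":"number"},"az":{"type":"number"}}}},"squeeze":{"type":"number"}},"required":["plan"]}

```bash
mkdir -p pics
cat > h.py <<'E'
from bench import r
import numpy as np, cv2
from scipy.spatial.transform import Rotation as R
def tcp():
    o=r.get_obs(); T=np.eye(4); T[:3,:3]=R.from_rotvec(o['orientation']).as_matrix(); T[:3,3]=o['tcp_pos']; return T
def cam(n,T=None):
    m=r.camera_model(n)
    if n=='wrist': return T@np.array(m['tool_from_camera'])
    C=np.eye(4); q=np.array(m['orientation'])
    C[:3,:3]=q if q.shape==(3,3) else (R.from_rotvec(q) if q.size==3 else R.from_quat(q)).as_matrix(); C[:3,3]=m['position']; return C
def find(name,n,C,f='tip_of'):
    return [(round(d['confidence'],2),(C[:3,:3]@d['location']+C[:3,3]).round(4).tolist()) for d in getattr(r,f)(name,n)[:2]]
E
python3 - <<'E'
from h import *
o=r.get_obs();print(o)
for n in ['top','side','wrist']:
    print(n,r.camera_model(n))
T=tcp()
for n in ['top','side']:
    im=r.grab_frame(n);cv2.imwrite(f'pics/{n}0.png',im[:,:,::-1])
    C=cam(n)
    for k in ['lamp_switch_on','extractor_switch_on','sander_start_top','lamp','station','jar']:print(n,k,find(k,n,C))
E
```

```text
{'clock': 0.0, 'joints': array([-1.23511726,  0.47779796,  0.02232265,  1.55646988, -0.01147518,
        1.10933551, -0.08313306]), 'qvel': array([ 4.68854137e-05,  9.08584182e-04, -2.19494482e-04,  4.41255930e-04,
       -5.80185365e-04,  9.05415694e-04,  8.90905566e-04]), 'tau': array([-2.20431052e-04, -5.96464348e+01,  1.60801761e+00, -2.81190097e+01,
        1.25551698e-02,  9.44919360e-03,  3.43321540e-05]), 'tcp_pos': array([0.28967893, 0.60936138, 0.40371877]), 'orientation': array([-6.91300134e-01, -3.06431972e+00,  2.92827843e-03]), 'contact_force': array([0.06257883, 0.2143843 , 0.27301384]), 'moment': array([-0.06224954, -0.0283566 ,  0.00458956]), 'gripper_force': 0.0, 'grip_width': 0.08501693878243137}
top {'fx': 484.4928963504915, 'fy': 484.4928963504915, 'cx': 259.6393232459083, 'cy': 180.27567868576955, 'position': array([ 0.30617039, -0.00203733,  1.16238702]), 'orientation': array([ 0.1513774 , -0.15282769, -1.54468414])}
side {'fx': 354.4766446407154, 'fy': 354.4766446407154, 'cx': 252.06610616201093, 'cy': 189.54843117270562, 'position': array([ 0.44308499, -0.658
[... 578 characters left out ...]
0.54, [0.4932, -0.0371, 0.0569])]
top extractor_switch_on [(0.61, [0.4465, -0.1278, 0.0199]), (0.49, [0.5364, 0.2037, 0.2654])]
top sander_start_top [(0.52, [0.5931, -0.307, 0.1188])]
top lamp [(0.57, [0.5668, -0.0166, 0.0159])]
top station [(0.78, [0.5916, -0.0332, 0.0015]), (0.24, [0.5779, -0.1723, 0.1307])]
top jar [(0.82, [0.4916, -0.2358, 0.0172])]
side lamp_switch_on [(0.48, [0.4986, -0.0366, 0.0554])]
side extractor_switch_on [(0.54, [0.5316, 0.2029, 0.2673])]
side sander_start_top [(0.45, [0.5935, -0.3116, 0.1189])]
side lamp [(0.77, [0.5636, -0.02, 0.021])]
side station [(0.57, [0.5931, -0.0313, 0.0003])]
side jar [(0.89, [0.4819, -0.2327, 0.0166]), (0.3, [0.4974, -0.0309, 0.0555])]
```

View pics/top0.png

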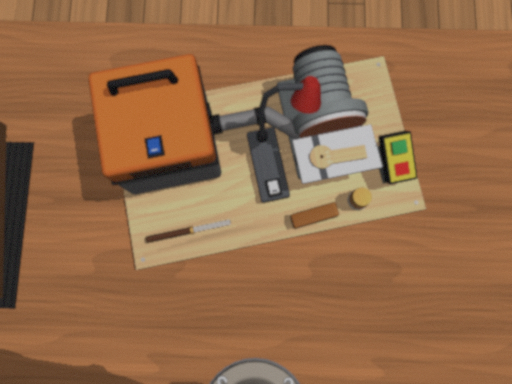

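View pics/side0.png

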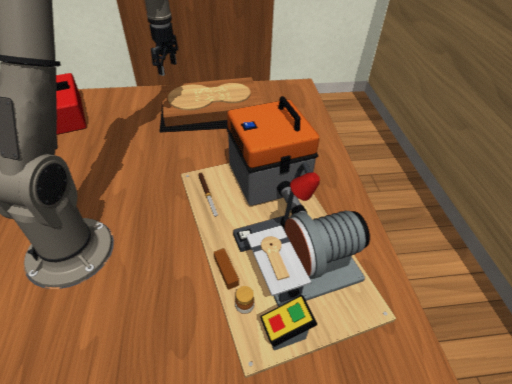

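Run:
```python
from h import *
T=tcp();print(T.round(4))
for n in ['top','side']:
    m=r.camera_model(n);C=cam(n)
    for p in [(.496,-.037,.056),(.534,.203,.2665),(.593,-.309,.119)]:
        q=C[:3,:3].T@(np.array(p)-C[:3,3]);print(n,m['cx']+m['fx']*q[0]/-q[2],m['cy']-m['fy']*q[1]/-q[2])
```

```text
[[-0.9031  0.4294 -0.      0.2898]
 [ 0.4294  0.9031  0.      0.6096]
 [ 0.      0.     -1.      0.4047]
 [ 0.      0.      0.      1.    ]]
top 275.0138428775963 192.3925439541287
top 153.14061600014963 151.51178388540262
top 398.73926053899106 147.2128697673984
side 240.6878025699228 234.18318081624898
side 245.1982622337106 123.51841480870155
side 295.5817710970393 310.20612315666006
```

The top view shows the white rocker at about (273,187), the blue one at (154,146), green at (399,147) and red at (402,168). The lamp neck and head are around (265-310,90-130). The side view agrees, with the arm left of the extractor. The detections match in both views, so I'll work out the yaws from the edges.

```bash
cat >> h.py <<'E'
def ray(n,u,v,z,C=None):
    m=r.camera_model(n); C=cam(n) if C is None else C
    d=C[:3,:3]@np.array([(u-m['cx'])/m['fx'],-(v-m['cy'])/m['fy'],-1]); return C[:3,3]+d*(z-C[2,3])/d[2]
def goal(tip,yaw,tilt=0):
    """TCP pose: fingertips at tip; tool x toward operator for thing yaw (deg); body leaning to operator by tilt deg"""
    M=R.from_euler('z',yaw,degrees=True)*R.from_euler('y',-tilt,degrees=True)*R.from_matrix(np.diag([-1.,1,-1]))
    G=np.eye(4);G[:3,:3]=M.as_matrix();G[:3,3]=np.array(tip)-.173*G[:3,2];return G
def delta(G):
    T=tcp();D=np.linalg.inv(T)@G
    print('turn(deg)',np.degrees(R.from_matrix(D[:3,:3]).as_rotvec()).round(2),'shift mm: now-axes',(D[:3,3]*1000).round(1),'after-turn axes',(G[:3,:3].T@(G[:3,3]-T[:3,3])*1000).round(1))
E
python3 - <<'E'
from h import *
yaw=lambda a,b:np.degrees(np.arctan2(*(b-a)[[1,0]]))
a,b=ray('top',137,267,.018),ray('top',425,208,.018);print(a,b,yaw(b,a)-90)
a,b=ray('top',265,201,.046),ray('top',249,142,.046);print(a,b,yaw(a,b))
a,b=ray('top',287,194,.046),ray('top',274,135,.046);print(a,b,yaw(a,b))
a,b=ray('top',402,168,.10),ray('top',399,147,.119);print(a,b,yaw(a,b))
print('head',ray('top',295,110,.3),ray('top',320,110,.3))
delta(goal((.45,-.045,.33),12))
E
```

```text
[0.31996625 0.27993544 0.018     ] [ 0.47231863 -0.3961045   0.018     ] 12.700016344164595
[ 0.47689709 -0.0142904   0.046     ] [0.61830805 0.02648308 0.046     ] 16.08402816830093
[ 0.49449678 -0.06536455  0.046     ] [ 0.63691808 -0.03288554  0.046     ] 12.846542811998777
[ 0.5500595  -0.32023835  0.1       ] [ 0.59350255 -0.30959811  0.119     ] 13.762182109885165
head [ 0.61098262 -0.06436808  0.3       ] [ 0.61198939 -0.11107052  0.3       ]
turn(deg) [  0.    -0.   -37.43] shift mm: now-axes [-425.7 -522.4  -98.3] after-turn axes [ -20.6 -673.6  -98.3]
```

arm_command(
  plan=[
    {"claw": 1,"az": -6.25,"tz": -0.017},
    {"claw": 1,"az": -6.25,"tz": -0.017},
    {"claw": 1,"az": -6.25,"tz": -0.017},
    {"claw": 1,"az": -6.25,"tz": -0.017},
    {"claw": 1,"az": -6.25,"tz": -0.017},
    {"claw": 1,"az": -6.25,"tz": -0.017},
    {"claw": 1,"tx": -0.02,"ty": -0.03},
    {"claw": 1,"tx": -0.02,"ty": -0.035},
    {"claw": 1,"ty": -0.04},
    {"claw": 1,"ty": -0.04},
  ],
  squeeze=20,
)

```text
invalid input at $.plan[0]: expected keys claw, tx, ty, tz, ax, ay, az
```

arm_command(
  plan=[
    {"claw": 1,"ty": -0.04},
    {"claw": 1,"ty": -0.04},
    {"claw": 1,"ty": -0.04},
    {"claw": 1,"ty": -0.04},
    {"claw": 1,"ty": -0.04},
    {"claw": 1,"ty": -0.04},
    {"claw": 1,"ty": -0.04},
    {"claw": 1,"ty": -0.04},
    {"claw": 1,"ty": -0.04},
    {"claw": 1,"ty": -0.04},
  ],
)

```text
invalid input at $.plan[0]: expected keys claw, tx, ty, tz, ax, ay, az
```

arm_command(
  plan=[
    {"claw": 1,"ty": -0.04},
    {"claw": 1,"ty": -0.04},
    {"claw": 1,"ty": -0.02},
    {"claw": 1},
    {"claw": 1},
    {"claw": 1},
    {"claw": 1},
    {"claw": 1},
    {"claw": 1},
    {"claw": 1},
  ],
)

```text
invalid input at $.plan[0]: expected keys claw, tx, ty, tz, ax, ay, az
```

Run:
```python
from h import *
T=tcp();print(T.round(4),r.get_obs()['clock'])
im=r.grab_frame('wrist');cv2.imwrite('pics/w1.png',im[:,:,::-1]);C=cam('wrist',T)
for k in ['lamp_switch_on','lamp','extractor_switch_on','sander_start_top']:print(k,find(k,'wrist',C))
delta(goal((.49,-.04,.09),14))
```

```text
[[-0.9031  0.4294 -0.      0.2898]
 [ 0.4294  0.9031  0.      0.6096]
 [ 0.      0.     -1.      0.4047]
 [ 0.      0.      0.      1.    ]] 0.7
lamp_switch_on []
lamp []
extractor_switch_on []
sander_start_top []
turn(deg) [  0.     0.   -39.43] shift mm: now-axes [-459.7 -500.8  141.7] after-turn axes [ -37.1 -678.8  141.7]
```

View pics/w1.png

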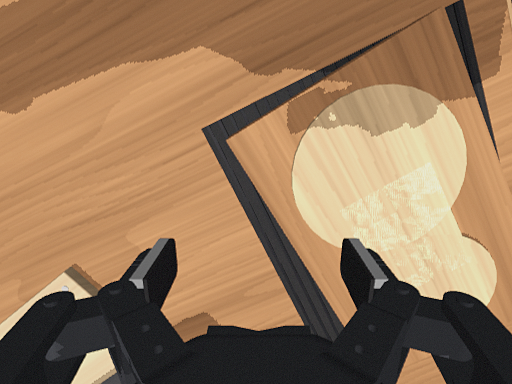

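The moves were refused because every row needs all the keys. The wrist picture still shows the start pose: open fingers around (150,260) and (365,260) over the violin box. I'll resend with full rows.

arm_command(
  plan=[
    {"claw": 1,"tx": 0,"ty": 0,"tz": -0.017,"ax": 0,"ay": 0,"az": -6.25},
    {"claw": 1,"tx": 0,"ty": 0,"tz": -0.017,"ax": 0,"ay": 0,"az": -6.25},
    {"claw": 1,"tx": 0,"ty": 0,"tz": -0.017,"ax": 0,"ay": 0,"az": -6.25},
    {"claw": 1,"tx": 0,"ty": 0,"tz": -0.017,"ax": 0,"ay": 0,"az": -6.25},
    {"claw": 1,"tx": 0,"ty": 0,"tz": -0.017,"ax": 0,"ay": 0,"az": -6.25},
    {"claw": 1,"tx": 0,"ty": 0,"tz": -0.017,"ax": 0,"ay": 0,"az": -6.25},
    {"claw": 1,"tx": -0.02,"ty": -0.03,"tz": 0,"ax": 0,"ay": 0,"az": 0},
    {"claw": 1,"tx": -0.02,"ty": -0.03,"tz": 0,"ax": 0,"ay": 0,"az": 0},
    {"claw": 1,"tx": 0,"ty": -0.04,"tz": 0,"ax": 0,"ay": 0,"az": 0},
    {"claw": 1,"tx": 0,"ty": -0.04,"tz": 0,"ax": 0,"ay": 0,"az": 0},
  ],
  squeeze=20,
)

```text
clock: 1.78
tcp_pos: [0.3595, 0.4796, 0.5062]
orientation: [-0.329, 3.124, -0.0]
contact_force: [1.1, 0.1, -0.3]
grip_width: -0.0002
gripper_force: 0.0
```

arm_command(
  plan=[
    {"claw": 1,"tx": 0,"ty": -0.04,"tz": 0,"ax": 0,"ay": 0,"az": 0},
    {"claw": 1,"tx": 0,"ty": -0.04,"tz": 0,"ax": 0,"ay": 0,"az": 0},
    {"claw": 1,"tx": 0,"ty": -0.04,"tz": 0,"ax": 0,"ay": 0,"az": 0},
    {"claw": 1,"tx": 0,"ty": -0.04,"tz": 0,"ax": 0,"ay": 0,"az": 0},
    {"claw": 1,"tx": 0,"ty": -0.04,"tz": 0,"ax": 0,"ay": 0,"az": 0},
    {"claw": 1,"tx": 0,"ty": -0.04,"tz": 0,"ax": 0,"ay": 0,"az": 0},
    {"claw": 1,"tx": 0,"ty": -0.04,"tz": 0,"ax": 0,"ay": 0,"az": 0},
    {"claw": 1,"tx": 0,"ty": -0.04,"tz": 0,"ax": 0,"ay": 0,"az": 0},
    {"claw": 1,"tx": 0,"ty": -0.04,"tz": 0,"ax": 0,"ay": 0,"az": 0},
    {"claw": 1,"tx": 0,"ty": -0.04,"tz": 0,"ax": 0,"ay": 0,"az": 0},
  ],
)

```text
clock: 2.62
tcp_pos: [0.4417, 0.0878, 0.5071]
orientation: [-0.33, 3.123, 0.001]
contact_force: [0.7, 0.1, 0.1]
grip_width: -0.0004
gripper_force: 0.0
```

Run:
```python
from h import *
T=tcp();print(T.round(4),r.get_obs()['clock'])
im=r.grab_frame('wrist');C=cam('wrist',T)
for k in ['extractor_switch_on']:print(k,find(k,'wrist',C))
delta(goal((.455,-.045,.33),14))
```

```text
[[-9.779e-01 -2.092e-01  9.000e-04  4.417e-01]
 [-2.092e-01  9.779e-01  6.000e-04  8.780e-02]
 [-1.000e-03  5.000e-04 -1.000e+00  5.071e-01]
 [ 0.000e+00  0.000e+00  0.000e+00  1.000e+00]] 2.6167
extractor_switch_on [(0.53, [0.5362, 0.2035, 0.2703])]
turn(deg) [-0.08  0.06 -2.54] shift mm: now-axes [  13.4 -128.1    4.3] after-turn axes [  19.  -127.4    4.2]
```

arm_command(
  plan=[
    {"claw": 1,"tx": 0.018,"ty": -0.03,"tz": 0,"ax": 0,"ay": 0,"az": -2.5},
    {"claw": 1,"tx": 0,"ty": -0.04,"tz": 0,"ax": 0,"ay": 0,"az": 0},
    {"claw": 1,"tx": 0,"ty": -0.035,"tz": 0,"ax": 0,"ay": 0,"az": 0},
    {"claw": 1,"tx": 0,"ty": -0.022,"tz": 0.01,"ax": 0,"ay": 0,"az": 0},
    {"claw": 1,"tx": 0,"ty": 0,"tz": 0.03,"ax": 0,"ay": 0,"az": 0},
    {"claw": 1,"tx": 0,"ty": 0,"tz": 0.035,"ax": 0,"ay": 0,"az": 0},
    {"claw": 1,"tx": 0,"ty": 0,"tz": 0.035,"ax": 0,"ay": 0,"az": 0},
    {"claw": 1,"tx": 0,"ty": 0,"tz": 0.035,"ax": 0,"ay": 0,"az": 0},
    {"claw": 1,"tx": 0,"ty": 0,"tz": 0.03,"ax": 0,"ay": 0,"az": 0},
    {"claw": 1,"tx": 0,"ty": 0,"tz": 0.01,"ax": 0,"ay": 0,"az": 0},
  ],
)

```text
clock: 3.55
tcp_pos: [0.4534, -0.0365, 0.3182]
orientation: [0.398, -3.11, -0.0]
contact_force: [0.8, -0.5, -0.1]
grip_width: 0.0003
gripper_force: 0.0
```

Run:
```python
from h import *
T=tcp();print(T[:3,3].round(4),r.get_obs()['clock'])
im=r.grab_frame('wrist');C=cam('wrist',T);cv2.imwrite('pics/w2.png',im[:,:,::-1])
for k in ['lamp_switch_on','lamp']:print(k,find(k,'wrist',C))
```

```text
[ 0.4534 -0.0365  0.3182] 3.55
lamp_switch_on [(0.53, [0.5018, -0.0424, 0.058])]
lamp [(0.34, [0.4485, -0.1303, 0.0208])]
```

View pics/w2.png

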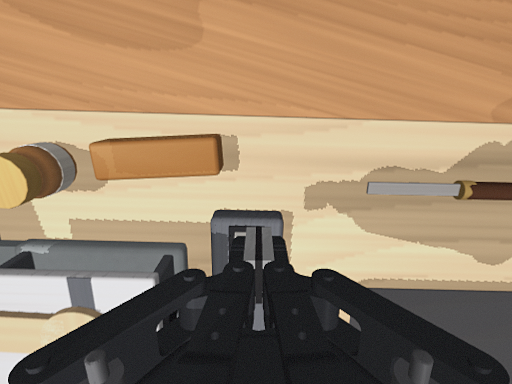

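Run:
```python
from h import *
T=tcp();C=cam('wrist',T);im=cv2.imread('pics/w2.png')
cv2.imwrite('pics/w2c.png',cv2.resize(im[195:275,190:310],None,fx=6,fy=6,interpolation=cv2.INTER_CUBIC))
a,b=[ray('wrist',u,212,.046,C) for u in (213,283)]
print(a,b,np.linalg.norm(a-b),'front mid',(a+b)/2)
for y in (12.7,14,16):
    c=np.radians(y);print(y,(a+b)/2+.0175*np.array([np.cos(c),np.sin(c),0]))
```

```text
[ 0.48966377 -0.07223313  0.046     ] [ 0.47303635 -0.00834566  0.046     ] 0.06601576268269843 front mid [ 0.48135006 -0.04028939  0.046     ]
12.7 [ 0.49842192 -0.03644209  0.046     ]
14 [ 0.49833024 -0.03605576  0.046     ]
16 [ 0.49817214 -0.03546574  0.046     ]
```

View pics/w2c.png

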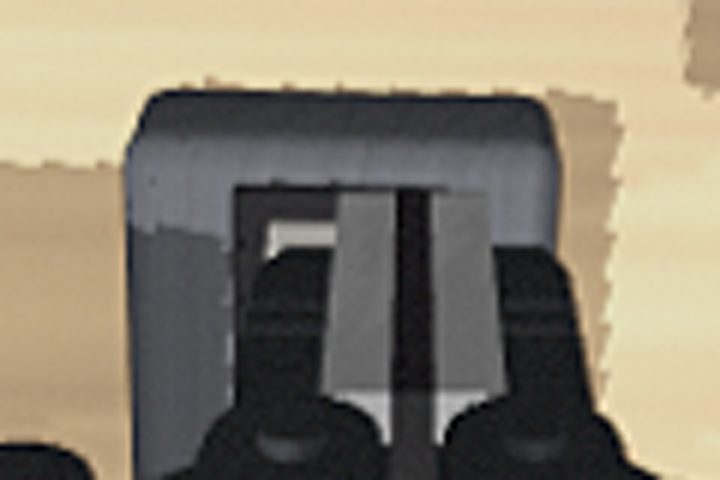

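Run:
```python
from h import *
T=tcp();C=cam('wrist',T)
a,b=[ray('wrist',u,217.5,.046,C) for u in (212,283)]
print(np.linalg.norm(a-b),(a+b)/2,(a+b)/2+.0175*np.array([.97,.242,0]))
p=ray('wrist',234.5,232,.056,C);print('tip corner(right end)',p, 'on pt',p+.005*np.array([.97,.242,0])+.011*np.array([-.242,.97,0]))
print('fingertip px world z', [ray('wrist',u,227,.145,C) for u in (246,272)])
# target: far edge of pads ~7mm short of pivot -> pad centre 8 mm nearer than on point
on=np.array([.4985,-.037,.057]);delta(goal(on-.008*np.array([.97,.242,0])+[0,0,.015],14.2))
```

```text
0.06737750356541956 [ 0.48691518 -0.03939198  0.046     ] [ 0.50389018 -0.03515698  0.046     ]
tip corner(right end) [ 0.49979758 -0.04822522  0.056     ] on pt [ 0.50198558 -0.03634522  0.056     ]
fingertip px world z [array([ 0.45084368, -0.04559212,  0.145     ]), array([ 0.44708204, -0.03113554,  0.145     ])]
turn(deg) [-0.   -0.04  0.37] shift mm: now-axes [-33.9 -10.9  77. ] after-turn axes [-33.9 -10.7  77. ]
```

arm_command(
  plan=[
    {"claw": 1,"tx": -0.02,"ty": -0.006,"tz": 0,"ax": 0,"ay": 0,"az": 0},
    {"claw": 1,"tx": -0.0215,"ty": -0.006,"tz": 0,"ax": 0,"ay": 0,"az": 0},
    {"claw": 1,"tx": 0,"ty": 0,"tz": 0.02,"ax": 0,"ay": 0,"az": 0},
    {"claw": 1,"tx": 0,"ty": 0,"tz": 0.025,"ax": 0,"ay": 0,"az": 0},
    {"claw": 1,"tx": 0,"ty": 0,"tz": 0.02,"ax": 0,"ay": 0,"az": 0},
    {"claw": 1,"tx": 0,"ty": 0,"tz": 0.012,"ax": 0,"ay": 0,"az": 0},
    {"claw": 1,"tx": 0,"ty": 0,"tz": 0.005,"ax": 0,"ay": 0,"az": 0},
    {"claw": 1,"tx": 0,"ty": 0,"tz": 0,"ax": 0,"ay": 0,"az": 0},
    {"claw": 1,"tx": 0,"ty": 0,"tz": 0,"ax": 0,"ay": 0,"az": 0},
    {"claw": 1,"tx": 0,"ty": 0,"tz": 0,"ax": 0,"ay": 0,"az": 0},
  ],
)

```text
clock: 4.53
tcp_pos: [0.499, -0.0382, 0.2413]
orientation: [-0.398, 3.113, 0.0]
contact_force: [-0.1, -0.6, -0.2]
grip_width: -0.0002
gripper_force: 0.0
```

arm_command(
  plan=[
    {"claw": 1,"tx": 0,"ty": 0,"tz": 0.002,"ax": 0,"ay": 0,"az": 0},
    {"claw": 1,"tx": 0,"ty": 0,"tz": 0.002,"ax": 0,"ay": 0,"az": 0},
    {"claw": 1,"tx": 0,"ty": 0,"tz": 0.001,"ax": 0,"ay": 0,"az": 0},
    {"claw": 1,"tx": 0,"ty": 0,"tz": 0.001,"ax": 0,"ay": 0,"az": 0},
    {"claw": 1,"tx": 0,"ty": 0,"tz": 0.001,"ax": 0,"ay": 0,"az": 0},
    {"claw": 1,"tx": 0,"ty": 0,"tz": 0.001,"ax": 0,"ay": 0,"az": 0},
    {"claw": 1,"tx": 0,"ty": 0,"tz": 0,"ax": 0,"ay": 0,"az": 0},
    {"claw": 1,"tx": 0,"ty": 0,"tz": 0,"ax": 0,"ay": 0,"az": 0},
    {"claw": 1,"tx": 0,"ty": 0,"tz": 0,"ax": 0,"ay": 0,"az": 0},
    {"claw": 1,"tx": 0,"ty": 0,"tz": 0,"ax": 0,"ay": 0,"az": 0},
  ],
)

```text
clock: 5.37
tcp_pos: [0.4982, -0.0382, 0.2317]
orientation: [-0.398, 3.116, 0.0]
contact_force: [0.5, -0.5, 0.8]
grip_width: 0.0002
gripper_force: 0.0
```

arm_command(
  plan=[
    {"claw": 1,"tx": 0.002,"ty": 0,"tz": 0.001,"ax": 0,"ay": 0,"az": 0},
    {"claw": 1,"tx": 0,"ty": 0,"tz": 0.001,"ax": 0,"ay": 0,"az": 0},
    {"claw": 1,"tx": 0,"ty": 0,"tz": 0.001,"ax": 0,"ay": 0,"az": 0},
    {"claw": 1,"tx": 0,"ty": 0,"tz": 0.001,"ax": 0,"ay": 0,"az": 0},
    {"claw": 1,"tx": 0,"ty": 0,"tz": 0.001,"ax": 0,"ay": 0,"az": 0},
    {"claw": 1,"tx": 0,"ty": 0,"tz": 0,"ax": 0,"ay": 0,"az": 0},
    {"claw": 1,"tx": 0,"ty": 0,"tz": 0,"ax": 0,"ay": 0,"az": 0},
    {"claw": 1,"tx": 0,"ty": 0,"tz": 0,"ax": 0,"ay": 0,"az": 0},
    {"claw": 1,"tx": 0,"ty": 0,"tz": 0,"ax": 0,"ay": 0,"az": 0},
    {"claw": 1,"tx": 0,"ty": 0,"tz": 0,"ax": 0,"ay": 0,"az": 0},
  ],
)

```text
clock: 6.2
tcp_pos: [0.4962, -0.0387, 0.2267]
orientation: [-0.398, 3.116, 0.0]
contact_force: [0.1, 0.1, 0.4]
grip_width: 0.0003
gripper_force: 0.0
```

arm_command(
  plan=[
    {"claw": 1,"tx": 0,"ty": 0,"tz": 0.001,"ax": 0,"ay": 0,"az": 0},
    {"claw": 1,"tx": 0,"ty": 0,"tz": 0.001,"ax": 0,"ay": 0,"az": 0},
    {"claw": 1,"tx": 0,"ty": 0,"tz": 0.001,"ax": 0,"ay": 0,"az": 0},
    {"claw": 1,"tx": 0,"ty": 0,"tz": 0,"ax": 0,"ay": 0,"az": 0},
    {"claw": 1,"tx": 0,"ty": 0,"tz": 0,"ax": 0,"ay": 0,"az": 0},
    {"claw": 1,"tx": 0,"ty": 0,"tz": 0,"ax": 0,"ay": 0,"az": 0},
    {"claw": 1,"tx": 0,"ty": 0,"tz": 0,"ax": 0,"ay": 0,"az": 0},
    {"claw": 1,"tx": 0,"ty": 0,"tz": 0,"ax": 0,"ay": 0,"az": 0},
    {"claw": 1,"tx": 0,"ty": 0,"tz": 0,"ax": 0,"ay": 0,"az": 0},
    {"claw": 1,"tx": 0,"ty": 0,"tz": 0,"ax": 0,"ay": 0,"az": 0},
  ],
)

```text
clock: 7.03
tcp_pos: [0.4964, -0.0389, 0.2257]
orientation: [-0.397, 3.115, 0.002]
contact_force: [-8.1, 0.7, 27.3]
grip_width: -0.0002
gripper_force: 14.0
```

Run:
```python
from h import *
im=r.grab_frame('wrist');a=cv2.resize(im[195:295,190:340],(600,400),interpolation=cv2.INTER_CUBIC)
cv2.imwrite('pics/w3c.png',a[:,:,::-1]);print(tcp()[:3,3],r.get_obs()['contact_force'])
```

```text
[ 0.49641875 -0.03890313  0.22565185] [-7.95564244 -0.06401538 27.90356982]
```

View pics/w3c.png

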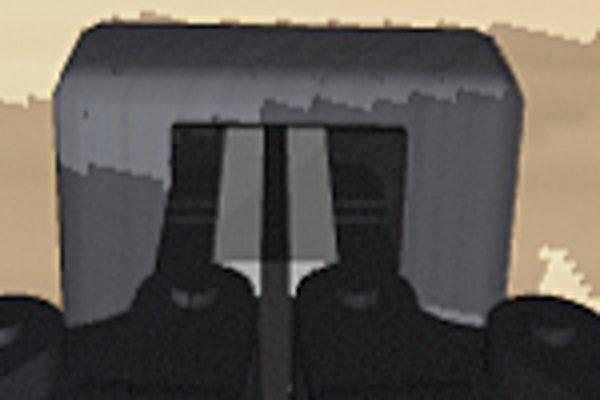

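The fingers sit centred over the frame and the force is at a hard stop. I'll back off and check.

arm_command(
  plan=[
    {"claw": 1,"tx": 0,"ty": 0,"tz": -0.002,"ax": 0,"ay": 0,"az": 0},
    {"claw": 1,"tx": 0,"ty": 0,"tz": -0.01,"ax": 0,"ay": 0,"az": 0},
    {"claw": 1,"tx": 0,"ty": 0,"tz": -0.03,"ax": 0,"ay": 0,"az": 0},
    {"claw": 1,"tx": 0.01,"ty": 0.01,"tz": -0.035,"ax": 0,"ay": 0,"az": 0},
    {"claw": 1,"tx": 0.01,"ty": 0.02,"tz": -0.035,"ax": 0,"ay": 0,"az": 0},
    {"claw": 1,"tx": 0.01,"ty": 0.03,"tz": -0.035,"ax": 0,"ay": 0,"az": 0},
    {"claw": 1,"tx": 0,"ty": 0.03,"tz": -0.035,"ax": 0,"ay": 0,"az": 0},
    {"claw": 1,"tx": 0,"ty": 0.02,"tz": -0.035,"ax": 0,"ay": 0,"az": 0},
    {"claw": 1,"tx": 0,"ty": 0.01,"tz": -0.02,"ax": 0,"ay": 0,"az": 0},
    {"claw": 1,"tx": 0,"ty": 0,"tz": 0,"ax": 0,"ay": 0,"az": 0},
  ],
)

```text
clock: 7.92
tcp_pos: [0.4401, 0.0664, 0.4582]
orientation: [-0.404, 3.107, 0.005]
contact_force: [-0.2, 1.5, 0.9]
grip_width: -0.0002
gripper_force: 0.0
```

Run:
```python
from h import *
T=tcp();print(T.round(4));o=[]
b=cv2.imread('pics/top0.png')[165:215,245:305];a=r.grab_frame('top')[165:215,245:305,::-1]
print(find('lamp_switch_on','top',cam('top')))
w=r.grab_frame('wrist')[:,:,::-1];C=cam('wrist',T)
for k in ['lamp_switch_on','extractor_switch_on','sander_start_top']:print(k,find(k,'wrist',C))
z=lambda x:cv2.resize(x,(400,300),interpolation=cv2.INTER_CUBIC)
cv2.imwrite('pics/c4.png',np.hstack([z(b),z(a)]))
cv2.imwrite('pics/w4.png',w)
```

```text
[[-0.9667 -0.2556  0.0081  0.4401]
 [-0.2556  0.9668  0.0041  0.0664]
 [-0.0089  0.0019 -1.      0.4582]
 [ 0.      0.      0.      1.    ]]
[(0.54, [0.4945, -0.0341, 0.0534]), (0.24, [0.4886, -0.2353, 0.0167])]
lamp_switch_on [(0.54, [0.4986, -0.0376, 0.0591])]
extractor_switch_on [(0.74, [0.4503, -0.1286, 0.0242])]
sander_start_top []
```

View pics/c4.png

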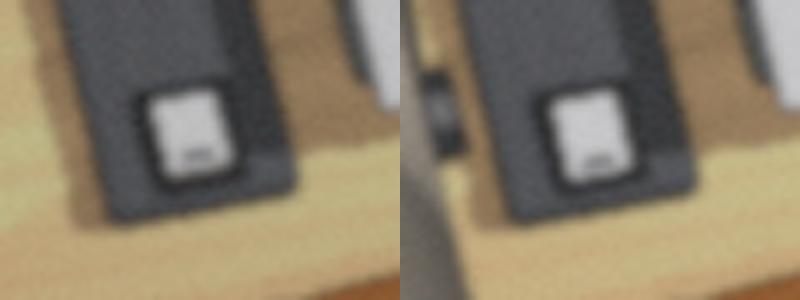

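The right crop (after) shows the bar mark shifted from (197,154) to (200,162) and the rocker face longer, so it has tilted to ON. I'll confirm numerically and compute the extractor approach.

Run:
```python
from h import *
b=cv2.imread('pics/top0.png')[165:215,245:305,::-1]
fr=[r.grab_frame('top')[165:215,245:305] for _ in range(3)]
for x in [b]+fr:
    m=(cv2.cvtColor(np.ascontiguousarray(x),cv2.COLOR_RGB2GRAY).astype(float)-90).clip(0,80)/80; m=m[10:34,20:38]
    rows=m.sum(1);print(rows.sum().round(1),rows[2:].round(0).astype(int).tolist())
delta(goal((.47,.195,.33),12.7))
```

```text
110.2 [0, 0, 0, 2, 6, 9, 10, 10, 10, 10, 10, 10, 10, 8, 7, 6, 3, 0, 0, 0, 0, 0]
121.6 [0, 0, 0, 2, 6, 9, 10, 10, 10, 10, 10, 10, 10, 10, 9, 8, 6, 2, 0, 0, 0, 0]
121.6 [0, 0, 0, 2, 6, 9, 10, 10, 10, 10, 10, 10, 10, 10, 9, 8, 6, 3, 0, 0, 0, 0]
121.6 [0, 0, 0, 2, 6, 9, 10, 10, 10, 10, 10, 10, 10, 10, 9, 8, 6, 3, 0, 0, 0, 0]
turn(deg) [-0.03 -0.11  1.81] shift mm: now-axes [-62.2 119.7 -50.8] after-turn axes [-58.5 121.6 -50.6]
```

The visible face area grew about 10% (11.0 to 12.2), which matches the rocker being ON. Now to the extractor.

arm_command(
  plan=[
    {"claw": 1,"tx": 0,"ty": 0,"tz": -0.025,"ax": 0,"ay": 0,"az": 1.8},
    {"claw": 1,"tx": 0,"ty": 0.02,"tz": -0.025,"ax": 0,"ay": 0,"az": 0},
    {"claw": 1,"tx": -0.02,"ty": 0.035,"tz": 0,"ax": 0,"ay": 0,"az": 0},
    {"claw": 1,"tx": -0.02,"ty": 0.035,"tz": 0,"ax": 0,"ay": 0,"az": 0},
    {"claw": 1,"tx": -0.018,"ty": 0.03,"tz": 0,"ax": 0,"ay": 0,"az": 0},
    {"claw": 1,"tx": 0,"ty": 0,"tz": 0,"ax": 0,"ay": 0,"az": 0},
    {"claw": 1,"tx": 0,"ty": 0,"tz": 0,"ax": 0,"ay": 0,"az": 0},
    {"claw": 1,"tx": 0,"ty": 0,"tz": 0,"ax": 0,"ay": 0,"az": 0},
    {"claw": 1,"tx": 0,"ty": 0,"tz": 0,"ax": 0,"ay": 0,"az": 0},
    {"claw": 1,"tx": 0,"ty": 0,"tz": 0,"ax": 0,"ay": 0,"az": 0},
  ],
)

```text
clock: 9.2
tcp_pos: [0.4698, 0.1923, 0.5032]
orientation: [0.346, -3.122, 0.0]
contact_force: [-0.4, 0.5, 0.8]
grip_width: 0.0
gripper_force: 0.0
```

Run:
```python
from h import *
T=tcp();print(T.round(4))
w=r.grab_frame('wrist')[:,:,::-1];C=cam('wrist',T)
print(find('extractor_switch_on','wrist',C))
# blue rocker in top picture
t=cv2.imread('pics/top0.png').astype(int);m=((t[:,:,0]-t[:,:,2]>60)).astype(np.uint8);m[:120]=0;m[180:]=0;m[:,200:]=0
v,u=np.nonzero(m);print(len(u),u.mean(),v.mean(),ray('top',u.mean(),v.mean(),.266))
m=((w[:,:,0].astype(int)-w[:,:,2]>60)).astype(np.uint8);v,u=np.nonzero(m);print('wrist blue',len(u),u.min(),u.max(),v.min(),v.max())
for e in (0,.004): delta(goal((.5345-.97*.004,.2035-.001,.275),12.7)) if e else None
```

```text
[[-9.758e-01 -2.187e-01 -1.000e-04  4.698e-01]
 [-2.187e-01  9.758e-01 -2.000e-04  1.923e-01]
 [ 2.000e-04 -1.000e-04 -1.000e+00  5.032e-01]
 [ 0.000e+00  0.000e+00  0.000e+00  1.000e+00]]
[]
170 153.8 145.37058823529412 [0.54624556 0.20261674 0.266     ]Traceback (most recent call last):
  File "<stdin>", line 8, in <module>
    return umr_minimum(a, axis, None, out, keepdims, initial, where)
ValueError: zero-size array to reduction operation minimum which has no identity
```

arm_command(
  plan=[
    {"claw": 1,"tx": -0.022,"ty": -0.002,"tz": 0,"ax": 0,"ay": 0,"az": 0},
    {"claw": 1,"tx": -0.022,"ty": -0.002,"tz": 0,"ax": 0,"ay": 0,"az": 0},
    {"claw": 1,"tx": -0.018,"ty": -0.001,"tz": 0,"ax": 0,"ay": 0,"az": 0},
    {"claw": 1,"tx": 0,"ty": 0,"tz": 0.02,"ax": 0,"ay": 0,"az": 0},
    {"claw": 1,"tx": 0,"ty": 0,"tz": 0.02,"ax": 0,"ay": 0,"az": 0},
    {"claw": 1,"tx": 0,"ty": 0,"tz": 0.01,"ax": 0,"ay": 0,"az": 0},
    {"claw": 1,"tx": 0,"ty": 0,"tz": 0.004,"ax": 0,"ay": 0,"az": 0},
    {"claw": 1,"tx": 0,"ty": 0,"tz": 0,"ax": 0,"ay": 0,"az": 0},
    {"claw": 1,"tx": 0,"ty": 0,"tz": 0,"ax": 0,"ay": 0,"az": 0},
    {"claw": 1,"tx": 0,"ty": 0,"tz": 0,"ax": 0,"ay": 0,"az": 0},
  ],
)

```text
clock: 10.13
tcp_pos: [0.5316, 0.2027, 0.4505]
orientation: [-0.349, 3.12, 0.001]
contact_force: [-0.6, 0.4, -0.4]
grip_width: -0.0
gripper_force: 0.0
```

arm_command(
  plan=[
    {"claw": 1,"tx": 0,"ty": -0.001,"tz": 0.003,"ax": 0,"ay": 0,"az": 0},
    {"claw": 1,"tx": 0,"ty": 0,"tz": 0.002,"ax": 0,"ay": 0,"az": 0},
    {"claw": 1,"tx": 0,"ty": 0,"tz": 0.002,"ax": 0,"ay": 0,"az": 0},
    {"claw": 1,"tx": 0,"ty": 0,"tz": 0.001,"ax": 0,"ay": 0,"az": 0},
    {"claw": 1,"tx": 0,"ty": 0,"tz": 0.001,"ax": 0,"ay": 0,"az": 0},
    {"claw": 1,"tx": 0,"ty": 0,"tz": 0.001,"ax": 0,"ay": 0,"az": 0},
    {"claw": 1,"tx": 0,"ty": 0,"tz": 0,"ax": 0,"ay": 0,"az": 0},
    {"claw": 1,"tx": 0,"ty": 0,"tz": 0,"ax": 0,"ay": 0,"az": 0},
    {"claw": 1,"tx": 0,"ty": 0,"tz": 0,"ax": 0,"ay": 0,"az": 0},
    {"claw": 1,"tx": 0,"ty": 0,"tz": 0,"ax": 0,"ay": 0,"az": 0},
  ],
)

```text
clock: 10.97
tcp_pos: [0.5316, 0.2017, 0.4392]
orientation: [-0.349, 3.122, -0.0]
contact_force: [-0.2, 0.6, -0.3]
grip_width: -0.0005
gripper_force: 0.0
```

arm_command(
  plan=[
    {"claw": 1,"tx": 0,"ty": 0,"tz": 0.001,"ax": 0,"ay": 0,"az": 0},
    {"claw": 1,"tx": 0,"ty": 0,"tz": 0.001,"ax": 0,"ay": 0,"az": 0},
    {"claw": 1,"tx": 0,"ty": 0,"tz": 0,"ax": 0,"ay": 0,"az": 0},
    {"claw": 1,"tx": 0,"ty": 0,"tz": 0,"ax": 0,"ay": 0,"az": 0},
    {"claw": 1,"tx": 0,"ty": 0,"tz": 0,"ax": 0,"ay": 0,"az": 0},
    {"claw": 1,"tx": 0,"ty": 0,"tz": 0,"ax": 0,"ay": 0,"az": 0},
    {"claw": 1,"tx": 0,"ty": 0,"tz": 0,"ax": 0,"ay": 0,"az": 0},
    {"claw": 1,"tx": 0,"ty": 0,"tz": 0,"ax": 0,"ay": 0,"az": 0},
    {"claw": 1,"tx": 0,"ty": 0,"tz": 0,"ax": 0,"ay": 0,"az": 0},
    {"claw": 1,"tx": 0,"ty": 0,"tz": 0,"ax": 0,"ay": 0,"az": 0},
  ],
)

```text
clock: 11.8
tcp_pos: [0.5317, 0.2017, 0.4382]
orientation: [-0.349, 3.121, 0.001]
contact_force: [-1.6, -0.7, 5.9]
grip_width: 0.0
gripper_force: 3.1
```

arm_command(
  plan=[
    {"claw": 1,"tx": 0,"ty": 0,"tz": 0.001,"ax": 0,"ay": 0,"az": 0},
    {"claw": 1,"tx": 0,"ty": 0,"tz": 0.0005,"ax": 0,"ay": 0,"az": 0},
    {"claw": 1,"tx": 0,"ty": 0,"tz": 0,"ax": 0,"ay": 0,"az": 0},
    {"claw": 1,"tx": 0,"ty": 0,"tz": 0,"ax": 0,"ay": 0,"az": 0},
    {"claw": 1,"tx": 0,"ty": 0,"tz": 0,"ax": 0,"ay": 0,"az": 0},
    {"claw": 1,"tx": 0,"ty": 0,"tz": 0,"ax": 0,"ay": 0,"az": 0},
    {"claw": 1,"tx": 0,"ty": 0,"tz": 0,"ax": 0,"ay": 0,"az": 0},
    {"claw": 1,"tx": 0,"ty": 0,"tz": 0,"ax": 0,"ay": 0,"az": 0},
    {"claw": 1,"tx": 0,"ty": 0,"tz": 0,"ax": 0,"ay": 0,"az": 0},
    {"claw": 1,"tx": 0,"ty": 0,"tz": 0,"ax": 0,"ay": 0,"az": 0},
  ],
)

```text
clock: 12.63
tcp_pos: [0.5317, 0.2016, 0.4379]
orientation: [-0.349, 3.121, 0.002]
contact_force: [-5.3, -2.2, 13.8]
grip_width: -0.0001
gripper_force: 7.4
```

Hard stop reached. I'll lift off, pull back towards the front and verify.

arm_command(
  plan=[
    {"claw": 1,"tx": 0,"ty": 0,"tz": -0.002,"ax": 0,"ay": 0,"az": 0},
    {"claw": 1,"tx": 0,"ty": 0,"tz": -0.015,"ax": 0,"ay": 0,"az": 0},
    {"claw": 1,"tx": 0,"ty": 0,"tz": -0.03,"ax": 0,"ay": 0,"az": 0},
    {"claw": 1,"tx": 0.02,"ty": -0.01,"tz": -0.02,"ax": 0,"ay": 0,"az": 0},
    {"claw": 1,"tx": 0.03,"ty": -0.03,"tz": 0,"ax": 0,"ay": 0,"az": 0},
    {"claw": 1,"tx": 0.025,"ty": -0.035,"tz": 0,"ax": 0,"ay": 0,"az": 0},
    {"claw": 1,"tx": 0.01,"ty": -0.04,"tz": 0,"ax": 0,"ay": 0,"az": 0},
    {"claw": 1,"tx": 0,"ty": -0.04,"tz": 0,"ax": 0,"ay": 0,"az": 0},
    {"claw": 1,"tx": 0,"ty": -0.04,"tz": 0,"ax": 0,"ay": 0,"az": 0},
    {"claw": 1,"tx": 0,"ty": -0.04,"tz": 0,"ax": 0,"ay": 0,"az": 0},
  ],
)

```text
clock: 13.47
tcp_pos: [0.5011, -0.0463, 0.5031]
orientation: [-0.35, 3.121, 0.001]
contact_force: [1.4, -0.0, -1.1]
grip_width: -0.0
gripper_force: 0.0
```

Run:
```python
from h import *
T=tcp();print(T[:3,3].round(4))
b=cv2.imread('pics/top0.png')[125:170,125:185];a=r.grab_frame('top')[125:170,125:185,::-1]
print(find('extractor_switch_on','top',cam('top')))
for x in (b,a):
    x=x.astype(int);m=(x[:,:,0]-x[:,:,2]).clip(0,100)/100;print(m.sum().round(1),m.sum(1).round(1)[5:38].tolist())
z=lambda x:cv2.resize(x,(400,300),interpolation=cv2.INTER_CUBIC)
cv2.imwrite('pics/c5.png',np.hstack([z(b),z(a)]))
# green button in original top and side
for n in ('top','side'):
    t=cv2.imread(f'pics/{n}0.png').astype(int);m=(t[:,:,1]-np.maximum(t[:,:,0],t[:,:,2])>40).astype(np.uint8)
    k,l,s,c=cv2.connectedComponentsWithStats(m)
    for i in range(1,k):
        if s[i,4]>40: print(n,s[i],c[i],ray(n,*c[i],.1195))
```

```text
[ 0.5011 -0.0463  0.5031]
[(0.57, [0.5321, 0.2016, 0.2596]), (0.57, [0.5741, -0.3094, 0.102])]
181.1 [0.0, 0.0, 0.0, 0.0, 0.0, 0.0, 0.0, 1.5, 6.0, 10.6, 12.2, 12.6, 12.6, 12.6, 12.7, 12.9, 13.0, 12.9, 11.1, 9.2, 9.0, 10.2, 10.0, 7.6, 3.6, 0.9, 0.0, 0.0, 0.0, 0.0, 0.0, 0.0, 0.0]
196.4 [0.0, 0.0, 0.0, 0.0, 0.0, 0.0, 0.0, 1.6, 6.4, 11.0, 12.8, 13.1, 13.1, 12.8, 12.8, 13.1, 13.2, 13.0, 12.8, 12.4, 10.7, 9.5, 9.6, 9.4, 6.6, 2.5, 0.1, 0.0, 0.0, 0.0, 0.0, 0.0, 0.0]
top [392 140  15  14 170] [399.10588235 146.77058824] [ 0.59389798 -0.30970505  0.1195    ]
side [288 303  17  19 194] [295.79381443 312.21649485] [ 0.59241123 -0.31389222  0.1195    ]
```

View pics/c5.png

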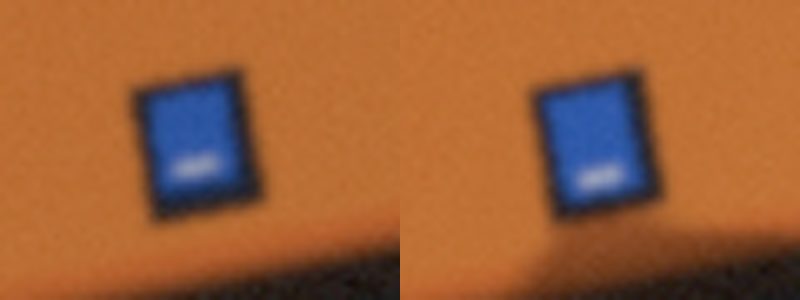

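The right crop shows the bar moved down from (197,165) to (600-400=200,177) and a longer blue face, so the extractor is ON. Next is the green button.

Run:
```python
from h import *
c=np.radians(12.7);s=np.radians(20);n=np.array([-np.sin(s)*np.cos(c),-np.sin(s)*np.sin(c),np.cos(s)])
g=np.array([.5935,-.310,.1195])
for h in (.12,.05): G=goal(g+h*n,12.7,20);print(G[:3,3].round(4));delta(G)
```

```text
[ 0.4957 -0.332   0.3948]
turn(deg) [ -0.25 -19.95  -0.51] shift mm: now-axes [  64.8 -272.8  109. ] after-turn axes [ 100.3 -272.5   78.8]
[ 0.5191 -0.3268  0.3291]
turn(deg) [ -0.25 -19.95  -0.51] shift mm: now-axes [  40.9 -272.4  174.8] after-turn axes [ 100.3 -272.5  148.8]
```

arm_command(
  plan=[
    {"claw": 1,"tx": 0.03,"ty": -0.025,"tz": 0,"ax": 0,"ay": 0,"az": 0},
    {"claw": 1,"tx": 0.035,"ty": -0.035,"tz": 0,"ax": 0,"ay": 0,"az": 0},
    {"claw": 1,"tx": 0,"ty": -0.04,"tz": 0,"ax": 0,"ay": 0,"az": 0},
    {"claw": 1,"tx": 0,"ty": -0.04,"tz": 0,"ax": 0,"ay": 0,"az": 0},
    {"claw": 1,"tx": 0,"ty": -0.04,"tz": 0,"ax": 0,"ay": 0,"az": 0},
    {"claw": 1,"tx": 0,"ty": -0.04,"tz": 0.02,"ax": 0,"ay": 0,"az": 0},
    {"claw": 1,"tx": 0,"ty": -0.035,"tz": 0.03,"ax": 0,"ay": 0,"az": 0},
    {"claw": 1,"tx": 0,"ty": -0.018,"tz": 0.03,"ax": 0,"ay": 0,"az": 0},
    {"claw": 1,"tx": 0,"ty": 0,"tz": 0.028,"ax": 0,"ay": 0,"az": 0},
    {"claw": 1,"tx": 0,"ty": 0,"tz": 0,"ax": 0,"ay": 0,"az": 0},
  ],
)

```text
clock: 14.4
tcp_pos: [0.5, -0.3119, 0.3932]
orientation: [0.346, -3.113, -0.007]
contact_force: [0.0, 2.1, -1.1]
grip_width: -0.0003
gripper_force: 0.0
```

arm_command(
  plan=[
    {"claw": 1,"tx": 0,"ty": 0,"tz": 0,"ax": 0,"ay": -5,"az": 0},
    {"claw": 1,"tx": 0,"ty": 0,"tz": 0,"ax": 0,"ay": -5,"az": 0},
    {"claw": 1,"tx": 0,"ty": 0,"tz": 0,"ax": 0,"ay": -5,"az": 0},
    {"claw": 1,"tx": 0,"ty": 0,"tz": 0,"ax": 0,"ay": -5,"az": 0},
    {"claw": 1,"tx": 0,"ty": 0,"tz": 0,"ax": 0,"ay": 0,"az": 0},
    {"claw": 1,"tx": 0,"ty": 0,"tz": 0,"ax": 0,"ay": 0,"az": 0},
    {"claw": 1,"tx": 0,"ty": 0,"tz": 0,"ax": 0,"ay": 0,"az": 0},
    {"claw": 1,"tx": 0,"ty": 0,"tz": 0,"ax": 0,"ay": 0,"az": 0},
    {"claw": 1,"tx": 0,"ty": 0,"tz": 0,"ax": 0,"ay": 0,"az": 0},
    {"claw": 1,"tx": 0,"ty": 0,"tz": 0,"ax": 0,"ay": 0,"az": 0},
  ],
)

```text
clock: 15.23
tcp_pos: [0.5018, -0.3121, 0.399]
orientation: [-0.312, 2.778, 0.055]
contact_force: [-0.1, 0.1, 0.5]
grip_width: -0.0001
gripper_force: 0.0
```

Run:
```python
from h import *
T=tcp();print(T[:3,3].round(4),r.get_obs()['clock'])
w=r.grab_frame('wrist')[:,:,::-1];C=cam('wrist',T)
print(find('sander_start_top','wrist',C))
t=w.astype(int)
m=(t[:,:,1]-np.maximum(t[:,:,0],t[:,:,2])>40).astype(np.uint8);k,l,s,cc=cv2.connectedComponentsWithStats(m)
for i in range(1,k):
    if s[i,4]>40: print(s[i],cc[i],ray('wrist',*cc[i],.1195,C))
c=np.radians(12.7);s=np.radians(20);n=np.array([-np.sin(s)*np.cos(c),-np.sin(s)*np.sin(c),np.cos(s)])
delta(goal(np.array([.5935,-.310,.1195])+.015*n,12.7,20))
cv2.imwrite('pics/w6.png',w)
```

```text
[ 0.5018 -0.3121  0.399 ] 15.2333
[(0.7, [0.5922, -0.3097, 0.1206])]
[ 220  155   35   30 1020] [237.26666667 169.5745098 ] [ 0.59281494 -0.31221664  0.1195    ]
turn(deg) [ 0.04 -0.04  0.1 ] shift mm: now-axes [ 10.8 -18.1 105.4] after-turn axes [ 10.8 -18.  105.4]
```

View pics/w6.png

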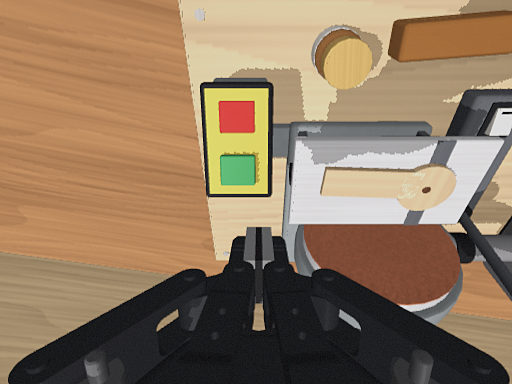

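Green is at (237,169), red at (236,117) and the fingers sit behind and below. The green position is confirmed at about (0.593,-0.311).

arm_command(
  plan=[
    {"claw": 1,"tx": 0.011,"ty": -0.01,"tz": 0,"ax": 0,"ay": 0,"az": 0},
    {"claw": 1,"tx": 0,"ty": -0.009,"tz": 0.01,"ax": 0,"ay": 0,"az": 0},
    {"claw": 1,"tx": 0,"ty": 0,"tz": 0.02,"ax": 0,"ay": 0,"az": 0},
    {"claw": 1,"tx": 0,"ty": 0,"tz": 0.025,"ax": 0,"ay": 0,"az": 0},
    {"claw": 1,"tx": 0,"ty": 0,"tz": 0.025,"ax": 0,"ay": 0,"az": 0},
    {"claw": 1,"tx": 0,"ty": 0,"tz": 0.018,"ax": 0,"ay": 0,"az": 0},
    {"claw": 1,"tx": 0,"ty": 0,"tz": 0.007,"ax": 0,"ay": 0,"az": 0},
    {"claw": 1,"tx": 0,"ty": 0,"tz": 0,"ax": 0,"ay": 0,"az": 0},
    {"claw": 1,"tx": 0,"ty": 0,"tz": 0,"ax": 0,"ay": 0,"az": 0},
    {"claw": 1,"tx": 0,"ty": 0,"tz": 0,"ax": 0,"ay": 0,"az": 0},
  ],
)

```text
clock: 16.17
tcp_pos: [0.5304, -0.3261, 0.2979]
orientation: [-0.31, 2.776, 0.053]
contact_force: [0.8, -0.7, -0.1]
grip_width: -0.0003
gripper_force: 0.0
```

Run:
```python
from h import *
T=tcp();print(T[:3,3].round(4),(T[:3,3]+.173*T[:3,2]).round(4),r.get_obs()['contact_force'])
delta(goal([.593,-.311,.1195],12.7,20))
```

```text
[ 0.5304 -0.3261  0.2979] [ 0.5884 -0.3132  0.1354] [ 0.82881399 -0.71011585 -0.08956858]
turn(deg) [-0.07  0.07  0.05] shift mm: now-axes [ 0.5  1.  16.6] after-turn axes [ 0.5  0.9 16.6]
```

Aligned, with 17 mm to contact and about 6 mm of press after that.

arm_command(
  plan=[
    {"claw": 1,"tx": 0,"ty": 0.001,"tz": 0.006,"ax": 0,"ay": 0,"az": 0},
    {"claw": 1,"tx": 0,"ty": 0,"tz": 0.006,"ax": 0,"ay": 0,"az": 0},
    {"claw": 1,"tx": 0,"ty": 0,"tz": 0.003,"ax": 0,"ay": 0,"az": 0},
    {"claw": 1,"tx": 0,"ty": 0,"tz": 0.002,"ax": 0,"ay": 0,"az": 0},
    {"claw": 1,"tx": 0,"ty": 0,"tz": 0.002,"ax": 0,"ay": 0,"az": 0},
    {"claw": 1,"tx": 0,"ty": 0,"tz": 0.001,"ax": 0,"ay": 0,"az": 0},
    {"claw": 1,"tx": 0,"ty": 0,"tz": 0.001,"ax": 0,"ay": 0,"az": 0},
    {"claw": 1,"tx": 0,"ty": 0,"tz": 0,"ax": 0,"ay": 0,"az": 0},
    {"claw": 1,"tx": 0,"ty": 0,"tz": 0,"ax": 0,"ay": 0,"az": 0},
    {"claw": 1,"tx": 0,"ty": 0,"tz": 0,"ax": 0,"ay": 0,"az": 0},
  ],
)

```text
clock: 17.0
tcp_pos: [0.5372, -0.3228, 0.2769]
orientation: [-0.311, 2.777, 0.055]
contact_force: [-0.0, -0.7, -0.7]
grip_width: 0.0001
gripper_force: 0.0
```

arm_command(
  plan=[
    {"claw": 1,"tx": 0,"ty": 0,"tz": 0.001,"ax": 0,"ay": 0,"az": 0},
    {"claw": 1,"tx": 0,"ty": 0,"tz": 0.001,"ax": 0,"ay": 0,"az": 0},
    {"claw": 1,"tx": 0,"ty": 0,"tz": 0.001,"ax": 0,"ay": 0,"az": 0},
    {"claw": 1,"tx": 0,"ty": 0,"tz": 0,"ax": 0,"ay": 0,"az": 0},
    {"claw": 1,"tx": 0,"ty": 0,"tz": 0,"ax": 0,"ay": 0,"az": 0},
    {"claw": 1,"tx": 0,"ty": 0,"tz": 0,"ax": 0,"ay": 0,"az": 0},
    {"claw": 1,"tx": 0,"ty": 0,"tz": 0,"ax": 0,"ay": 0,"az": 0},
    {"claw": 1,"tx": 0,"ty": 0,"tz": 0,"ax": 0,"ay": 0,"az": 0},
    {"claw": 1,"tx": 0,"ty": 0,"tz": 0,"ax": 0,"ay": 0,"az": 0},
    {"claw": 1,"tx": 0,"ty": 0,"tz": 0,"ax": 0,"ay": 0,"az": 0},
  ],
)

```text
clock: 17.83
tcp_pos: [0.5372, -0.3232, 0.2764]
orientation: [-0.31, 2.775, 0.056]
contact_force: [-13.0, 4.3, 21.5]
grip_width: -0.0
gripper_force: 12.4
```

Hard stop at about 6 mm of press. I'll retract straight along the axis, then check.

arm_command(
  plan=[
    {"claw": 1,"tx": 0,"ty": 0,"tz": -0.003,"ax": 0,"ay": 0,"az": 0},
    {"claw": 1,"tx": 0,"ty": 0,"tz": -0.01,"ax": 0,"ay": 0,"az": 0},
    {"claw": 1,"tx": 0,"ty": 0,"tz": -0.025,"ax": 0,"ay": 0,"az": 0},
    {"claw": 1,"tx": 0,"ty": 0,"tz": -0.035,"ax": 0,"ay": 0,"az": 0},
    {"claw": 1,"tx": 0,"ty": 0,"tz": -0.035,"ax": 0,"ay": 0,"az": 0},
    {"claw": 1,"tx": 0,"ty": 0,"tz": -0.02,"ax": 0,"ay": 0,"az": 0},
    {"claw": 1,"tx": 0,"ty": 0,"tz": 0,"ax": 0,"ay": 0,"az": 0},
    {"claw": 1,"tx": 0,"ty": 0,"tz": 0,"ax": 0,"ay": 0,"az": 0},
    {"claw": 1,"tx": 0,"ty": 0,"tz": 0,"ax": 0,"ay": 0,"az": 0},
    {"claw": 1,"tx": 0,"ty": 0,"tz": 0,"ax": 0,"ay": 0,"az": 0},
  ],
)

```text
clock: 18.67
tcp_pos: [0.4957, -0.3315, 0.3929]
orientation: [-0.312, 2.779, 0.057]
contact_force: [-0.0, -1.2, -0.0]
grip_width: 0.0003
gripper_force: 0.0
```

Run:
```python
from h import *
T=tcp();print(T[:3,3].round(4))
w=r.grab_frame('wrist')[:,:,::-1]
b=cv2.imread('pics/w6.png')[70:210,190:290]
cv2.imwrite('pics/c7.png',np.hstack([cv2.resize(x,(400,560),interpolation=cv2.INTER_CUBIC) for x in (b,w[70:210,180:280])]))
a=r.grab_frame('top')[:,:,::-1]
for y,x in ((165,245),): 
    m=(cv2.cvtColor(np.ascontiguousarray(a[y:y+50,x:x+60]),cv2.COLOR_BGR2GRAY).astype(float)-90).clip(0,80)/80;print('lamp',m[10:34,20:38].sum())
x=a[125:170,125:185].astype(int);print('extr',((x[:,:,0]-x[:,:,2]).clip(0,100)/100).sum())
```

```text
[ 0.4957 -0.3315  0.3929]
lamp 121.6375
extr 197.54000000000002
```

View pics/c7.png

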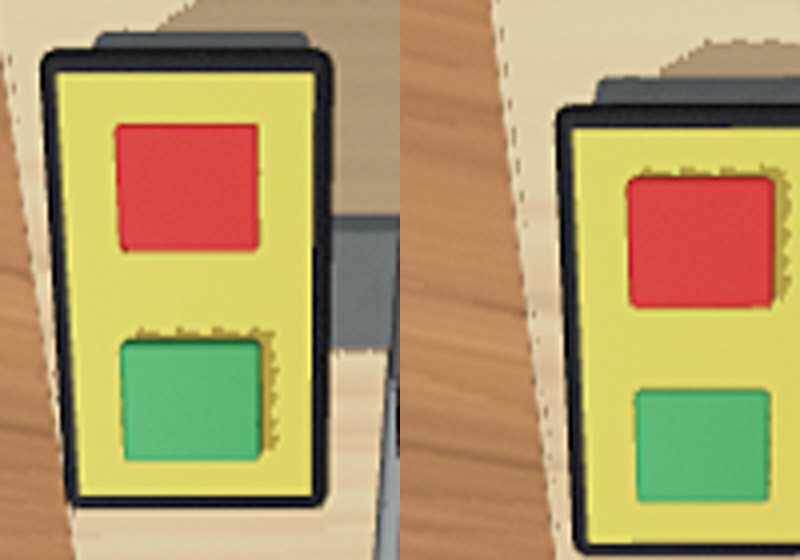

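The shadow has moved from the green button (190,335) to the red one (700,170). So green is in and red is out, and both rockers still read ON.

```bash
python3 -c "
from bench import r
print(r.hand_in())"
```

```text
the job is handed in; nothing more can be done
None
```

The lamp, then the extractor, then the sander were switched on in that order; the pictures show all three on, nothing was picked up, and the job was handed in at about 19 s (no verdict was returned).

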